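Roll the banding-wheel head into its storage bay

ROBOT

A 6-joint arm with a two-finger parallel gripper is mounted at the origin on the work surface. World frame = base frame: x ahead of the robot, y to its left, z up, the work surface at z = 0. Lengths are in m, angles in rad, forces in N, time in s.
With the tool pointing down it reaches from about 0.25 to 0.725 m from the base axis. Payload 9.7 kg.
Tool frame: the origin (TCP) lies at the very end of the fingers, on their centre line; the grasp point (between the pads) lies grip_point_offset behind it (grip_point_offset is the distance from the TCP to the grasp point, in m); z points along the fingers, y is the line along which they close (so a half turn about z gives the same grasp; the last joint's range is limited). The gripper opens to 85 mm and grips with 20 to 120 N. Pads are 22 mm wide; open, the fingers measure 114 mm over their backs; the gripper's body (76 mm by 85 mm) begins 54 mm behind the grasp point. The pads swing forward as they close: fully open they stand 13 mm farther back than shut.
Start: joints at [1.347, 0.087, 0.176, 1.66, 0, 1.571], TCP at [0.122, 0.536, 0.231] pointing down, gripper open.
Joint ranges: [-3.13, 3.13], [-0.85, 1.81], [-1.15, 1.24], [-2.2, 2.28], [-1.44, 1.52], [-3.14, 3.14]. Speed limits (rad/s): [2.22, 2.22, 2.57, 3.14, 3.14, 3.14].

INTERFACE

Orientations are given as a rotation vector (axis times angle).
In Python, from bench import observe, grab_frame, calibration, hand_in, grip_point_offset gives the robot as it stands.
- The arm moves only by the shell command python3 -m pendant 'ROWS' [FORCE]. ROWS is a JSON object of lists of equal length, an entry for each row: "claw": the gripper command: -1 is fully open, 1 is shut, values between are in proportion; "offset": the shift along the tool's x, y, z in m, a list of three; "turn": the turn, a rotation vector about the tool's x, y, z in rad, a list of three. A call has 1 to 8 rows; each row shifts and turns the commanded pose from where the row before left it, along the tool's axes as they then stand; what a row does not reach is not made up. A row lasts 1/10 s, in which the tool goes at most 50 mm and 8.59 degrees, less where a joint would pass 70% of its speed; a pose out of reach is approached as far as the arm can. A call is refused whole if a number of a shift passes 0.05 or a number of a turn 0.15, either way. A call with a gripper value outside its range is refused whole. The fingers move at their own pace and stop on an object; FORCE is the grip in N (left out, the last holds). Time passes only in rows, so rows that do not move let the fingers close. It gives the time, the measured TCP pose, the force, the opening and the grip force at its end, in the units of the state.
- observe(): the state, without advancing time (a new reading comes with each control period).
- grab_frame(name): name is "side" or "top" or "wrist"; returns the picture (384x512x3 uint8, red, green, blue); there is no depth.
- calibration(name): a dict with "intrinsics" (3x3 intrinsics, pixels), "world_to_cam" (4x4, takes a point from world to camera coordinates). Camera axes: x right, y up, looking along -z (the intrinsics and any distortion apply to the point x, -y, -z); pixel columns grow to the right and rows downward; lengths in m; the calibration is good to about 2 mm. A picture is of the moment at which its call begins: read the wrist's pose just before it. calibration takes no time and is no camera call; for the wrist camera it gives the pose at the moment of the call.
- hand_in(): hands the job in; it is judged then, once.
The state is a dict: "time": time; "joints": joint angles; "dq": joint speeds; "joint_torque": joint torques, N m; "tcp_pos": TCP position; "eef_rot": TCP orientation; "contact_force": force on the tool from outside, world axes, zero at the start; "moment": the same for the moment, N m; "finger_gap": opening from 0.0 (shut) to 1.0 (fully open); "grasp_force": force on a finger pad.
Only numpy, scipy, OpenCV 4.12 (cv2) and the standard library are available. Lean on these libraries where they do the work, as an engineer would, in place of code of your own. Each camera call takes 0.05 s, during which the arm holds its last target. There are 200 camera calls.

TASK

Roll the aluminium wheel head along the bench on its rim, standing up all the way and neither lifted nor dragged, to the free bay of the wooden rack. Take it over the bay's lip and use the wheel itself, pushing gently, to slide the stiff orange bookend right back to the end of its track, so that the wheel ends up standing behind the lip, let go. Leave the pottery and tools around it alone.

Things in the scene. Friction and masses are not known exactly. Their poses are not given: they have to be found in the camera images.
- wheel: Loose aluminium wheel head, a disc 110 mm across, 30 mm thick, about 0.8 kg (varies 20 %), standing on its rim. Origin: a rim point, lowest at the start, turning with the wheel. x = its axle (across the faces), z = from there through the centre to the red mark. A steel hub stub, 12 mm across, stands 6 mm out of each face at the centre (42 mm over both). 
- wheel_center (a point): Centre of the wheel head, half-way through its thickness, 55 mm above the bench as it stands. Axes as wheel; they turn with the wheel. Pinched lightly (about 10 to 15 N) across the ends of its hub stubs and kept bearing on the bench (a few N down), the wheel turns as it rolls; pinched hard or carried light it drags. It rolls freely if let go or knocked along.
- wheel_mark (a point): The red mark near the rim of the wheel head, 50 mm from its centre. It is at the top at the start; half a turn (173 mm of rolling) brings it underneath.
- rack: Wooden rack fixed to the bench, two bays side by side. Origin: on the bench under the middle of the free bay's lip. y = the way in, level, from flared mouth to bookend; x = across the bay; z up. Side rails 18 mm high, 12 mm thick, 40 mm apart, from y = -50 to +125 mm, flared to about 73 mm apart at y = -86 mm. No floor board. The bay at x = +120 mm already holds a black wheel (fixed, 110 mm tall).
- lip_top (a point): Middle of the top of the free bay's lip, a dark round batten across the bay at the rack's y = 0. It stands 5 mm above the bench (10 mm radius, its axis 5 mm below the bench top). Axes as the rack's.
- home (a point): Where the wheel's centre is when home: 26 mm past the lip, mid-bay, 55 mm above the bench (it has about 1 mm of play along the bay between lip and bookend). Axes as the rack's.
- bookend: Orange sliding block with black rubber face, 36 mm wide, 30 deep, 77 tall, in the free bay. Origin: bottom centre of the face towards the lip; axes as the rack's. Stiff friction, about 6 N to slide it along y, no spring. Face at y = 52 to 64 mm from the rack's origin at the start, 82 mm when right back against a rigid end. Delicate: push it with under 20 N.
- cup: white cup, 72 mm across, 70 mm tall, beyond the wheel's path; a bystander. Origin: centre of its underside.
- dark_bowl: dark bowl, 100 mm across, 40 mm tall, beyond the wheel's start; a bystander. Origin: centre of its underside.
- terracotta_bowl: terracotta bowl, 90 mm across, 45 mm tall, between the robot and the wheel; a bystander. Origin: centre of its underside.
- mug: terracotta mug, 76 mm across, 85 mm tall, to the right of the wheel; a bystander. Origin: centre of its underside.
- plate: white plate, 160 mm across, 18 mm tall, at the left; a bystander. Origin: centre of its underside.
- slip_jar: amber jar with white lid, 70 mm across, 90 mm tall, left of the rack; a bystander. Origin: centre of its underside.
- brush: brush lying near the robot at the left; a bystander. Origin: centre of its underside.
Mind the look-alikes: they are no part of the job. What is shaped like the wheel but pink or turquoise is not meant.

How it is judged:
On the way, in this order (a step that is already met when the one before it is completed fails the run):
1. the wheel, standing, has rolled half a turn: its red mark has come underneath (height (world z) of wheel_mark below 0.018 m and height (world z) of wheel_center below 0.066 m and angle between wheel_center's own x axis and vertical between 1.42 and 1.72 rad), for 0.1 s.
2. the wheel stands behind the lip and the bookend is right back (y of wheel_center in the frame of rack above 0.018 m and y of bookend in the frame of rack above 0.0803 m), for 0.1 s.
At the end, for the whole second after the job is handed in: The wheel head stands on its rim (within 0.15 rad) and at rest on the bench behind the lip of the free bay (centre 20 to 32 mm past the lip, within 8 mm of the bay's middle line, axle within 0.2 rad of the rack's x), the bookend is within 1.7 mm of the end of its track, and the wheel is let go (y of wheel_center in the frame of rack between 0.02 and 0.032 m and x of wheel_center in the frame of rack between -0.008 and 0.008 m and height (world z) of wheel_center between 0.05 and 0.059 m and angle between the x axis of wheel_center and the x axis of rack, either way round below 0.2 rad and angle between wheel_center's own x axis and vertical between 1.42 and 1.72 rad and y of bookend in the frame of rack above 0.0803 m and linear speed of wheel below 0.02 m/s and angular speed of wheel below 0.3 rad/s); the robot touches nothing.
It fails at once if the wheel falls or leans over (more than 0.4 rad) (angle between wheel_center's own x axis and vertical below 1.17 rad or angle between wheel_center's own x axis and vertical above 1.97 rad).
It fails at once if the wheel is lifted (its centre over 70 mm above the bench; 55 standing, 60 on the lip) (height (world z) of wheel_center above 0.07 m).
It fails at once if the wheel pushes the bookend with more than 20 N (contact force between wheel and bookend above 20 N).
It fails at once if the hand itself pushes the bookend (more than 2 N) (contact force between any of the fingers, the arm and bookend above 2 N).
It fails at once if a bystander is moved by more than 20 mm (distance of any of cup, dark_bowl, terracotta_bowl, mug, plate, slip_jar, brush from where it was at the start of the episode above 0.02 m).
It also fails if it takes over 72 s, if anything falls off the work surface, if the arm or the gripper's body presses on something with over 40 N, if the wrist force passes 120 N, or if a joint passes its speed limit or range.

## Working session

There is one attempt and no reset: what is moved stays moved. The work goes in short steps, Python scripts to look and compute and a shell command to move; the robot and the scene stay as the last step left them, time stands still between calls to the robot, and variables do not carry over. Pictures are saved under pics/ and viewed, at most 10 in all, crops included, and the job is handed in when it is done.

```bash
mkdir -p pics; ls
python3 - <<'E'
from bench import *
import cv2
s=observe(); print({k:s[k] for k in('time','tcp_pos','eef_rot','finger_gap','contact_force')}, grip_point_offset)
for n in('side','top'):
    f=grab_frame(n); cv2.imwrite(f'pics/{n}0.png',cv2.cvtColor(f,cv2.COLOR_RGB2BGR)); c=calibration(n); print(c)
E
```

```text
pics
{'time': 0.0, 'tcp_pos': array([0.12200013, 0.53605891, 0.23059042]), 'eef_rot': array([-3.50732491e-01, -3.12180082e+00,  2.06212211e-03]), 'finger_gap': 1.0031481337674262, 'contact_force': array([0.29688626, 0.8461994 , 0.1944246 ])} 0.0187
{'intrinsics': array([[409.9614181 ,   0.        , 250.62545291],
       [  0.        , 409.9614181 , 194.88204069],
       [  0.        ,   0.        ,   1.        ]]), 'world_to_cam': array([[ 0.7627617 , -0.64642562, -0.01812478, -0.35397884],
       [ 0.40662366,  0.45763259,  0.79071462, -0.25481926],
       [-0.50284369, -0.61049679,  0.61191657, -1.26939208],
       [ 0.        ,  0.        ,  0.        ,  1.        ]])}
{'intrinsics': array([[348.85756786,   0.        , 258.27252063],
       [  0.        , 348.85756786, 192.26731633],
       [  0.        ,   0.        ,   1.        ]]), 'world_to_cam': array([[ 0.02414268, -0.9992262 ,  0.03105063, -0.02658804],
       [ 0.99356442,  0.02742097,  0.1098992 , -0.48307329],
       [-0.1106656 ,  0.02819754,  0.99345761, -1.11175482],
       [ 0.        ,  0.        ,  0.        ,  1.        ]])}
```

View pics/side0.png

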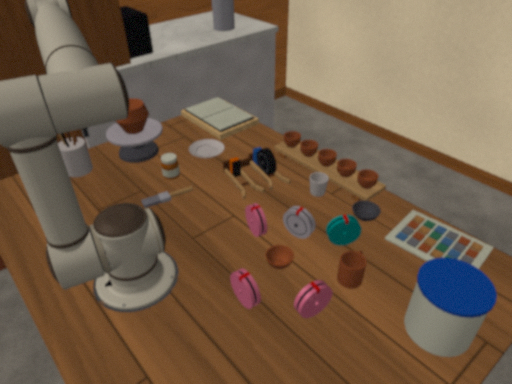

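View pics/top0.png

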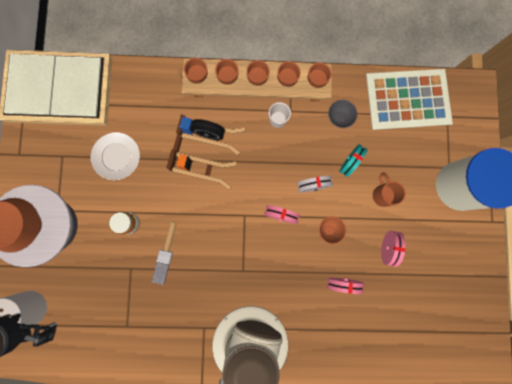

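Candidates in the top picture: the aluminium wheel at (315,184); pink look-alikes at (282,214), (345,287), (394,248); turquoise at (353,160); and the black fixed wheel at (206,129). I choose the grey one at (315,184), which is (298,222) in the side picture. The free bay with the orange bookend is at about (183,162), its mouth to the right at about (233,175). Next I crop closer.

Run:
```python
import cv2,numpy as np
t=cv2.imread('pics/top0.png')[110:210,160:345]; s=cv2.imread('pics/side0.png')[140:260,215:345]
a=cv2.resize(t,None,fx=4,fy=4,interpolation=cv2.INTER_CUBIC); cv2.imwrite('pics/tc.png',a)
cv2.imwrite('pics/sc.png',cv2.resize(s,None,fx=5,fy=5,interpolation=cv2.INTER_CUBIC)[:600])
```

```text
(no output)
```

View pics/tc.png

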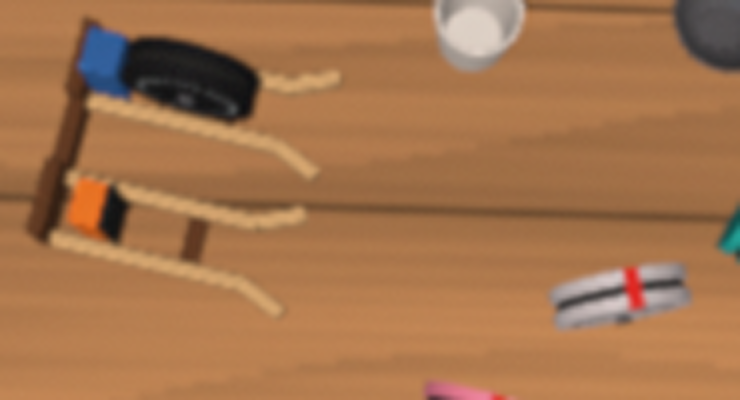

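View pics/sc.png

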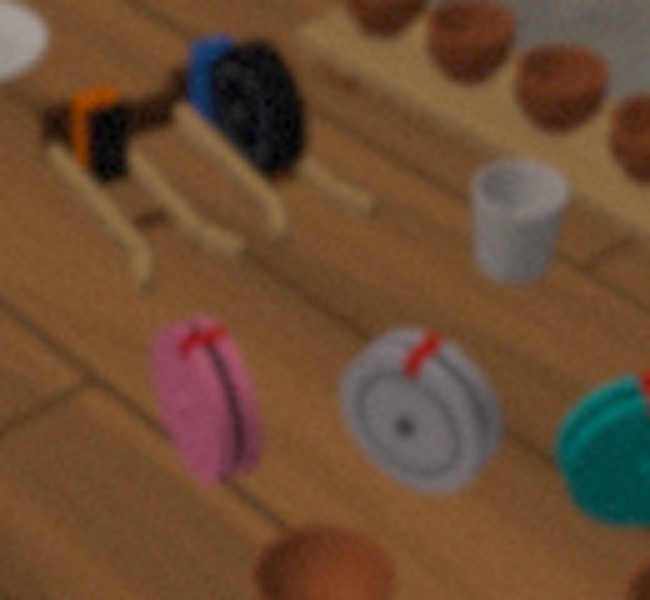

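```bash
cat > h.py <<'E'
import numpy as np
from bench import *
def ray(n,px,c=None):
    c=c or calibration(n); K,T=c['intrinsics'],np.array(c['world_to_cam']); R,t=T[:3,:3],T[:3,3]
    d=np.array([(px[0]-K[0,2])/K[0,0],-(px[1]-K[1,2])/K[1,1],-1.]); return -R.T@t,R.T@d
def at(n,px,z,c=None):
    o,d=ray(n,px,c); return o+d*(z-o[2])/d[2]
def proj(n,p,c=None):
    c=c or calibration(n); K,T=c['intrinsics'],np.array(c['world_to_cam']); q=T[:3,:3]@p+T[:3,3]
    return K[0,2]+K[0,0]*q[0]/-q[2],K[1,2]-K[1,1]*q[1]/-q[2]
E
python3 - <<'E'
from h import *
np.set_printoptions(precision=4,suppress=True)
T=lambda u,v,z: at('top',(u/4+160-.375,v/4+110-.375),z)
S=lambda u,v,z: at('side',(u/5+215-.4,v/5+140-.4),z)
print('cam',ray('top',(0,0))[0],ray('side',(0,0))[0])
print('mark',T(633,288,.11),S(424,348,.11))
a,b=T(557,304,.075),T(683,283,.075);print('rim ends',a,b,np.linalg.norm(b-a),np.degrees(np.arctan2(*(a-b)[1::-1])))
print('hub side',S(405,427,.055))
for z,p,q in((.018,(50,238),(240,283)),(.018,(70,178),(250,220))):
    a,b=T(*q,z),T(*p,z);print('rail',a,b,np.linalg.norm(b-a),np.degrees(np.arctan2(*(b-a)[1::-1])))
print('lip',T(195,242,.005),S(150,218,.005))
print('face top',T(113,214,.077), 'mouth',T(304,213,.018),T(280,314,.018))
E
```

```text
cam [0.3576 0.018  1.1584] [-0.2647 -0.8872  0.9718]
mark [ 0.512  -0.1928  0.11  ] [ 0.5135 -0.192   0.11  ]
rim ends [ 0.5028 -0.1399  0.075 ] [ 0.5223 -0.2396  0.075 ] 0.10156752274110496 101.0888858144265
hub side [ 0.4948 -0.1969  0.055 ]
rail [0.5205 0.1138 0.018 ] [0.5533 0.2709 0.018 ] 0.1604709300305367 78.17597147229876
rail [0.5733 0.1075 0.018 ] [0.604  0.2571 0.018 ] 0.15269116624797924 78.38205373963649
lip [0.5558 0.1536 0.005 ] [0.5612 0.1517 0.005 ]
face top [0.5637 0.2099 0.077 ] mouth [0.5805 0.0631 0.018 ] [0.4957 0.0801 0.018 ]
```

```bash
python3 -m pendant '{"claw":[-1,-1,-1,-1,-1,-1,-1,-1],"offset":[[0,0,0],[0,0,0],[0,0,0],[0,0,0],[0,0,0],[0,0,0],[0,0,0],[0,0,0]],"turn":[[0,0,0.145],[0,0,0.145],[0,0,0.145],[0,0,0.145],[0,0,0.145],[0,0,0.145],[0,0,0.145],[0,0,0.14]]}'
for i in 1 2; do python3 -m pendant '{"claw":[-1,-1,-1,-1,-1,-1,-1,-1],"offset":[[-0.049,0.015,0],[-0.049,0.015,0],[-0.049,0.015,0],[-0.049,0.015,0],[-0.049,0.015,0],[-0.049,0.015,0],[-0.049,0.015,0],[-0.049,0.015,0]],"turn":[[0,0,0],[0,0,0],[0,0,0],[0,0,0],[0,0,0],[0,0,0],[0,0,0],[0,0,0]]}'; done
```

```text
time: 0.9
tcp_pos: [0.122, 0.5361, 0.2308]
eef_rot: [2.005, 2.418, -0.001]
contact_force: [0.8, -0.0, 0.7]
finger_gap: 1.004
grasp_force: 0.0
time: 1.7
tcp_pos: [0.3102, 0.1813, 0.2312]
eef_rot: [1.997, 2.425, 0.001]
contact_force: [1.7, 0.7, -0.6]
finger_gap: 1.001
grasp_force: 0.0
time: 2.5
tcp_pos: [0.4983, -0.1722, 0.231]
eef_rot: [-1.999, -2.423, -0.0]
contact_force: [1.5, 1.0, 1.6]
finger_gap: 1.001
grasp_force: 0.0
```

Run:
```python
from h import *
import cv2,pickle
s=observe(); c=calibration('wrist'); f=grab_frame('wrist'); pickle.dump(c,open('w1.pkl','wb'))
print(s['tcp_pos'],ray('wrist',(0,0),c)[0],c['intrinsics'][0,0], proj('wrist',np.array([.512,-.192,.11]),c))
cv2.imwrite('pics/w1.png',cv2.cvtColor(f,cv2.COLOR_RGB2BGR))
```

```text
[ 0.4983167  -0.17218096  0.23098484] [ 0.48216354 -0.09277936  0.37367788] 266.7084131124879 (np.float64(265.26954241758847), np.float64(205.3750219706356))
```

View pics/w1.png

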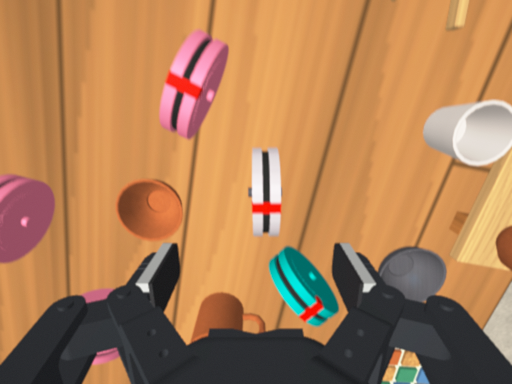

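The aluminium wheel stands at (266,192), its red mark at (266,208) and its hub stub at (250,191). Its rim line is parallel to the image columns, so the tool yaw is already right.

Run:
```python
from h import *
import pickle
from scipy.spatial.transform import Rotation as Ro
c=pickle.load(open('w1.pkl','rb')); s=observe(); R=Ro.from_rotvec(s['eef_rot']).as_matrix()
np.set_printoptions(precision=4,suppress=True)
for n,p,z in(('mark',(266,208.3),.11),('line top',(265.5,150),.08),('line bot',(266.2,234),.08),('hub left',(249.5,191),.055)):
    q=at('wrist',p,z,c); print(n,q,'tool',R.T@(q-s['tcp_pos']))
```

```text
mark [ 0.5134 -0.1951  0.11  ] tool [-0.0199  0.0093  0.1185]
line top [ 0.5023 -0.1391  0.08  ] tool [0.0372 0.009  0.1484]
line bot [ 0.5242 -0.2399  0.08  ] tool [-0.0659  0.0115  0.1485]
hub left [ 0.4948 -0.1975  0.055 ] tool [-0.0187 -0.0093  0.1735]
```

```bash
python3 -m pendant '{"claw":[-1,-1,-1,-1,-1,-1,-1,-1],"offset":[[-0.0195,0.0102,0],[0,0,0.04],[0,0,0.04],[0,0,0.04],[0,0,0.035],[0,0,0.025],[0,0,0.011],[0,0,0]],"turn":[[0,0,0],[0,0,0],[0,0,0],[0,0,0],[0,0,0],[0,0,0],[0,0,0],[0,0,0]]}' 20
python3 -m pendant '{"claw":[-0.5,-0.3,-0.2,-0.1,-0.1],"offset":[[0,0,0],[0,0,0],[0,0,0],[0,0,0],[0,0,0]],"turn":[[0,0,0],[0,0,0],[0,0,0],[0,0,0],[0,0,0]]}' 20
python3 - <<'E'
from h import *
import cv2
f=grab_frame('wrist');cv2.imwrite('pics/w2.png',cv2.cvtColor(f,cv2.COLOR_RGB2BGR))
E
```

```text
time: 3.35
tcp_pos: [0.5113, -0.187, 0.0395]
eef_rot: [-1.998, -2.423, 0.001]
contact_force: [0.4, 0.1, 0.2]
finger_gap: 1.003
grasp_force: 0.0
time: 3.85
tcp_pos: [0.5118, -0.1872, 0.0406]
eef_rot: [1.998, 2.424, 0.0]
contact_force: [0.2, 0.4, 0.7]
finger_gap: 0.549
grasp_force: 0.0
```

View pics/w2.png

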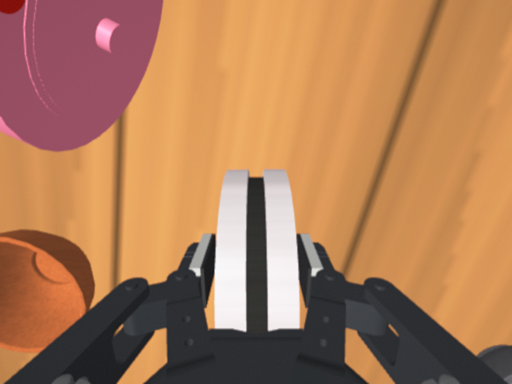

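Run:
```python
from h import *
import pickle
c=calibration('wrist'); c1=pickle.load(open('w1.pkl','rb'))
h=np.array([-.19,.982])
def tang(c,p,front):
    o,d=ray('wrist',p,c); S=lambda v:np.array([v[:2]@h,v[2]])
    o,d=S(o),S(d); d/=np.linalg.norm(d); n=np.array([-d[1],d[0]]); n*=1 if (n[0]>0)==front else -1
    # centre C: (C-o).n=-.055, Cz=.055
    return o[0]+(-.055-(.055-o[1])*n[1])/n[0]
print('centre along heading', tang(c,(257,170),True), tang(c1,(265.5,149.5),True), tang(c1,(266.2,235),False))
s=observe(); print(s['tcp_pos'],s['tcp_pos'][:2]@h, 'top-view',np.array([.512,-.1928])@h, 'hub',np.array([.4948,-.1969])@h,np.array([.4948,-.1975])@h)
```

```text
centre along heading -0.28803173029975 -0.29139124930200844 -0.2875426828134441
[ 0.51169555 -0.18714741  0.04045895] -0.2810009088329256 top-view -0.2866096 hub -0.2873678 -0.287957
```

The picture shows the wheel centred between the pads (rim line at column 256, pads at 211 and 301). Its centre lies about 7 mm behind the tool axis, so I shift back 7 mm and then close gently.

```bash
python3 -m pendant '{"claw":[-0.1,-0.1,-0.05,0.0,0.03],"offset":[[-0.007,0,0],[0,0,0],[0,0,0],[0,0,0],[0,0,0]],"turn":[[0,0,0],[0,0,0],[0,0,0],[0,0,0],[0,0,0]]}' 20
python3 -m pendant '{"claw":[0.06,0.06],"offset":[[0,0,0],[0,0,0]],"turn":[[0,0,0],[0,0,0]]}' 20
```

```text
time: 4.4
tcp_pos: [0.5132, -0.194, 0.0404]
eef_rot: [1.998, 2.424, 0.0]
contact_force: [1.3, -0.1, 0.4]
finger_gap: 0.489
grasp_force: 11.5
time: 4.6
tcp_pos: [0.5132, -0.194, 0.0405]
eef_rot: [1.998, 2.424, 0.0]
contact_force: [1.9, 0.8, 0.9]
finger_gap: 0.486
grasp_force: 20.3
```

```bash
python3 -m pendant '{"claw":[0.03,0.03],"offset":[[0,0,0.001],[0,0,0]],"turn":[[0,0,0],[0,0,0]]}' 20
python3 -m pendant '{"claw":[0.03,0.03],"offset":[[0,0,0.001],[0,0,0]],"turn":[[0,0,0],[0,0,0]]}' 20
```

```text
time: 4.8
tcp_pos: [0.5133, -0.1943, 0.0403]
eef_rot: [1.997, 2.423, 0.0]
contact_force: [0.2, 0.6, 7.5]
finger_gap: 0.488
grasp_force: 17.3
time: 5.0
tcp_pos: [0.5136, -0.1945, 0.0402]
eef_rot: [1.997, 2.422, 0.0]
contact_force: [-2.4, 0.1, 14.1]
finger_gap: 0.486
grasp_force: 17.7
```

```bash
python3 -m pendant '{"claw":[0.015,0.015,0.015,0.015,0.015,0.015,0.015,0.015],"offset":[[0,0,-0.0013],[0.003,0,0],[0.006,0,0],[0.007,0,0],[0.007,0,0],[0.007,0,0],[0.006,0,0],[0.004,0,0]],"turn":[[0,0,0],[0,0,0.009],[0,0,0.017],[0,0,0.02],[0,0,0.02],[0,0,0.02],[0,0,0.017],[0,0,0.012]]}' 20
python3 - <<'E'
from h import *
import cv2
f=grab_frame('side');a=cv2.cvtColor(f,cv2.COLOR_RGB2BGR)[140:260,215:345]
g=cv2.resize(cv2.cvtColor(grab_frame('top'),cv2.COLOR_RGB2BGR)[110:210,180:345],None,fx=2.4,fy=2.4)
b=cv2.resize(a,None,fx=3,fy=3,interpolation=2)
o=np.zeros((360,390+396,3),np.uint8);o[:,:390]=b;o[:240,390:]=g;cv2.imwrite('pics/s3.png',o);s=observe();print(s['tcp_pos'],s['contact_force'],s['grasp_force'])
E
```

```text
time: 5.8
tcp_pos: [0.5067, -0.1537, 0.0392]
eef_rot: [-2.135, -2.304, 0.001]
contact_force: [-0.6, -0.3, -0.6]
finger_gap: 0.494
grasp_force: 3.9
[ 0.50670431 -0.15375047  0.03920065] [-1.12986982 -0.64834031 -0.0739933 ] 3.8482772558927536
```

View pics/s3.png

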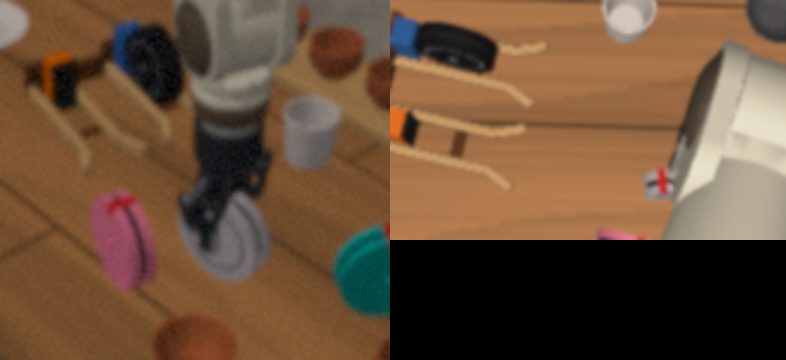

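The wheel has rolled about 42°: its red mark now leads, at top-crop pixel (662,182), and it is upright between the fingers. Grip is light at 3.9 N, so I tighten slightly. From here I track the wheel in the wrist picture by code.

```bash
cat >> h.py <<'E'
import cv2
def track():
    """wheel centre ahead of TCP along the tool x, lateral, from the wrist view of the rim's front edge"""
    from scipy.spatial.transform import Rotation as Ro
    c=calibration('wrist'); s=observe(); f=grab_frame('wrist')
    hsv=cv2.cvtColor(f,cv2.COLOR_RGB2HSV); m=((hsv[...,1]<45)&(hsv[...,2]>110)).astype(np.uint8)
    m=cv2.morphologyEx(m,cv2.MORPH_OPEN,np.ones((4,4),np.uint8)); m[:,:200]=0;m[:,312:]=0
    rows=[np.flatnonzero(m[:,k])[0] for k in list(range(228,242))+list(range(272,284)) if m[:330,k].any()]
    v=np.median(rows); r=int(v)+25; col=np.flatnonzero(m[r]); print('row',v,'cols',col.min(),col.max(),'wheel mid col',(col.min()+col.max())/2)
    R=Ro.from_rotvec(s['eef_rot']).as_matrix(); h=R[:2,0]/np.linalg.norm(R[:2,0])
    o,d=ray('wrist',(257,v),c); S=lambda q:np.array([q[:2]@h,q[2]]); o,d=S(o),S(d); n=np.array([-d[1],d[0]])/np.linalg.norm(d); n*=np.sign(n[0])
    C=o[0]+(-.055-(.055-o[1])*n[1])/n[0]
    yr=np.array([.203,.979]); xr=np.array([.979,-.203]); t=s['tcp_pos'][:2]; p=t+h*(C-t@h); L=np.array([.558,.153])
    print('centre ahead of TCP mm',1e3*(C-t@h),'rack x,y',(p-L)@xr,(p-L)@yr,'yaw to rack',np.arctan2(h@xr,h@yr),'tcp',s['tcp_pos'],'F',s['contact_force'].round(1),'grip',s['grasp_force'].round(1),'t',s['time'])
    return f
E
python3 -m pendant '{"claw":[0.025,0.025],"offset":[[0,0,0.0005],[0,0,0]],"turn":[[0,0,0],[0,0,0]]}' 20
python3 - <<'E'
from h import *
track()
E
```

```text
time: 6.1
tcp_pos: [0.5068, -0.1546, 0.0392]
eef_rot: [-2.134, -2.305, 0.001]
contact_force: [-4.3, 0.3, 4.5]
finger_gap: 0.492
grasp_force: 9.0
row 163.0 cols 215 287 wheel mid col 251.0Traceback (most recent call last):
  File "<stdin>", line 2, in <module>
  File "h.py", line 24, in track
    print('centre ahead of TCP mm',1e3*(C-t@h),'rack x,y',(p-L)@xr,(p-L)@yr,'yaw to rack',np.arctan2(h@xr,h@yr),'tcp',s['tcp_pos'],'F',s['contact_force'].round(1),'grip',s['grasp_force'].round(1),'t',s['time'])
                                                                                                                                                                          ^^^^^^^^^^^^^^^^^^^^^^
AttributeError: 'float' object has no attribute 'round'
```

```bash
sed -i "s/s\['grasp_force'\].round(1)/round(s['grasp_force'],1)/" h.py
python3 - <<'E'
from h import *
track()
E
```

```text
row 163.0 cols 215 287 wheel mid col 251.0
centre ahead of TCP mm -2.975930147053163 rack x,y 0.013198952369466468 -0.3143943748224224 yaw to rack -0.2812746100917432 tcp [ 0.50685352 -0.15461303  0.03915908] F [-4.2  0.3  4.1] grip 9.0 t 6.15
```

```bash
python3 -m pendant '{"claw":[0.028,0.028,0.028,0.028,0.028,0.028,0.028,0.028],"offset":[[0.003,-0.0005,0],[0.006,0,0],[0.008,0,0],[0.008,0,0],[0.008,0,0],[0.008,0,0],[0.005,0,0],[0.002,0,0]],"turn":[[0,0,0.009],[0,0,0.018],[0,0,0.0235],[0,0,0.0235],[0,0,0.0235],[0,0,0.0235],[0,0,0.015],[0,0,0.006]]}' 20
python3 - <<'E'
from h import *
track()
E
```

```text
time: 7.0
tcp_pos: [0.506, -0.1059, 0.0388]
eef_rot: [-2.292, -2.148, -0.0]
contact_force: [-0.2, -0.5, -1.3]
finger_gap: 0.489
grasp_force: 10.0
row 176.0 cols 218 292 wheel mid col 255.0
centre ahead of TCP mm -10.191613188648086 rack x,y 0.0030743015933156906 -0.27406334577058694 yaw to rack -0.1393604559741865 tcp [ 0.50601943 -0.10585623  0.03881677] F [-0.2 -0.5 -1.3] grip 10.0 t 7.0
```

```bash
sed -i 's/m=((hsv\[...,1\]<45)&(hsv\[...,2\]>110))/m=(((hsv[...,1]<45)\&(hsv[...,2]>110))|((hsv[...,1]>170)\&((hsv[...,0]<6)|(hsv[...,0]>172))))/' h.py
python3 - <<'E'
from h import *
f=track(); cv2.imwrite('pics/w4.png',cv2.resize(cv2.cvtColor(f,cv2.COLOR_RGB2BGR)[130:350,150:370],None,fx=2.5,fy=2.5))
E
```

```text
row 166.0 cols 219 291 wheel mid col 255.0
centre ahead of TCP mm -4.635712331924988 rack x,y 0.002285544468289829 -0.2686117016132136 yaw to rack -0.13932541287018577 tcp [ 0.50599278 -0.10590117  0.03879699] F [ 0.8 -0.6 -1.5] grip 10.0 t 7.05
```

View pics/w4.png

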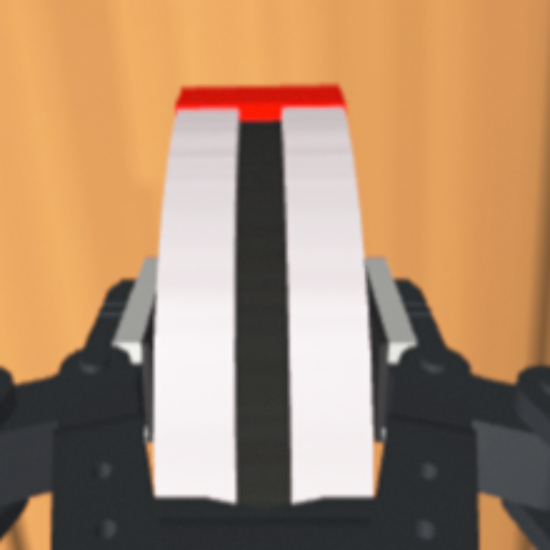

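Red mark leads at the front: a quarter turn has been rolled, upright and centred, with the centre about 5 mm behind the tool axis.

```bash
python3 -m pendant '{"claw":[0.028,0.028,0.028,0.028,0.028,0.028,0.028,0.028],"offset":[[0.003,0,0.0003],[0.006,0,0],[0.007,0,0],[0.007,0,0],[0.007,0,0],[0.007,0,0],[0.007,0,0],[0.005,0,0]],"turn":[[0,0,0.013],[0,0,0.024],[0,0,0.027],[0,0,0.027],[0,0,0.027],[0,0,0.021],[0,0,0],[0,0,0]]}' 20
python3 - <<'E'
from h import *
track()
E
```

```text
time: 7.9
tcp_pos: [0.5132, -0.0577, 0.0388]
eef_rot: [-2.436, -1.984, -0.0]
contact_force: [-0.3, -0.7, -1.3]
finger_gap: 0.488
grasp_force: 10.2
row 169.0 cols 219 290 wheel mid col 254.5
centre ahead of TCP mm -6.380675179738504 rack x,y -0.0010986025135724176 -0.2217778301540149 yaw to rack -0.0008138305527875893 tcp [ 0.51317785 -0.05772459  0.03881552] F [-0.3 -0.7 -1.3] grip 10.2 t 7.9
```

```bash
python3 -m pendant '{"claw":[-0.1,-0.1,-0.1,-0.05,0.0,0.025,0.025,0.025],"offset":[[0,0,0],[-0.004,0,-0.0015],[-0.003,0,0],[0,0,0],[0,0,0],[0,0,0],[0,0,0],[0,0,0.0006]],"turn":[[0,0,0],[0,0,0],[0,0,0],[0,0,0],[0,0,0],[0,0,0],[0,0,0],[0,0,0]]}' 20
python3 - <<'E'
from h import *
f=track(); cv2.imwrite('pics/w5.png',cv2.cvtColor(f,cv2.COLOR_RGB2BGR))
t=cv2.cvtColor(grab_frame('top'),cv2.COLOR_RGB2BGR)[110:210,160:345]; cv2.imwrite('pics/t5.png',t)
E
```

```text
time: 8.75
tcp_pos: [0.5118, -0.0649, 0.0402]
eef_rot: [2.436, 1.984, 0.001]
contact_force: [-1.7, 0.4, 9.5]
finger_gap: 0.489
grasp_force: 8.1
row 154.0 cols 218 290 wheel mid col 254.0
centre ahead of TCP mm 1.3569550553146972 rack x,y -0.0010113754718939635 -0.221362844601418 yaw to rack -0.0005636555144236294 tcp [ 0.51178236 -0.06491357  0.04020626] F [-1.7  0.4  9.5] grip 8.1 t 8.75
```

View pics/w5.png

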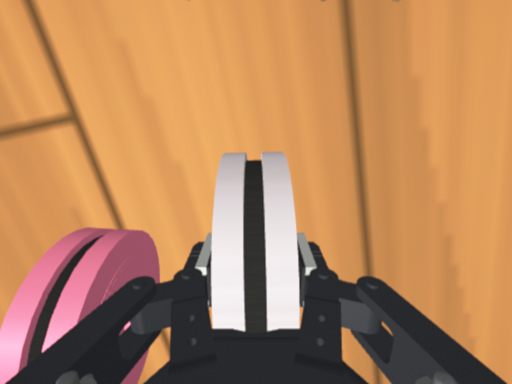

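```bash
python3 -m pendant '{"claw":[0.028,0.028,0.028,0.028,0.028,0.028,0.028,0.028],"offset":[[0.003,0,-0.0003],[0.006,0,0],[0.007,0,0],[0.007,0,0],[0.007,0,0],[0.007,0,0],[0.005,0,0],[0.002,0,0]],"turn":[[0,0,0],[0,0,0],[0,0,0],[0,0,0],[0,0,0],[0,0,0],[0,0,0],[0,0,0]]}' 20
python3 - <<'E'
from h import *
import pickle
f=track(); pickle.dump(calibration('wrist'),open('w6.pkl','wb')); cv2.imwrite('pics/w6.png',cv2.resize(cv2.cvtColor(f,cv2.COLOR_RGB2BGR)[0:240,100:420],None,fx=2.5,fy=2.5,interpolation=2))
E
```

```text
time: 9.65
tcp_pos: [0.5204, -0.0212, 0.0397]
eef_rot: [-2.435, -1.984, 0.001]
contact_force: [-1.4, -1.1, -0.2]
finger_gap: 0.489
grasp_force: 9.9
row 158.0 cols 220 292 wheel mid col 256.0
centre ahead of TCP mm -0.6594206968486283 rack x,y -0.0014043337904295513 -0.17879572006496297 yaw to rack -0.0011508489335140466 tcp [ 0.52044958 -0.02117128  0.03972461] F [-1.4 -1.1 -0.2] grip 9.9 t 9.65
```

View pics/w6.png

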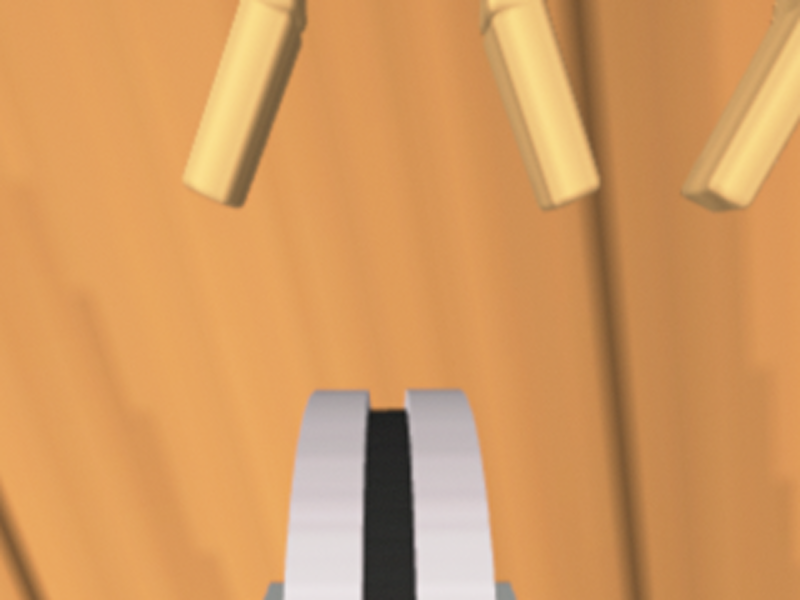

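The bay mouth is symmetric about crop column 393.5 and the wheel's rim line is at 388. The wheel is therefore 2–3 mm left of the middle, and the yaw is right. I steer slightly right on the way in.

```bash
python3 -m pendant '{"claw":[0.03,0.03,0.03,0.03,0.03,0.03,0.03,0.03],"offset":[[0.003,0,0.0003],[0.006,0,0],[0.008,0,0],[0.009,0,0],[0.009,0,0],[0.009,0,0],[0.008,0,0],[0.003,0,0]],"turn":[[0,0,0.03],[0,0,0.03],[0,0,0],[0,0,0],[0,0,0],[0,0,-0.03],[0,0,-0.03],[0,0,0]]}' 20
python3 - <<'E'
from h import *
f=track()
E
```

```text
time: 10.5
tcp_pos: [0.5343, 0.0324, 0.0396]
eef_rot: [-2.433, -1.987, -0.0]
contact_force: [-1.6, -0.7, -0.1]
finger_gap: 0.485
grasp_force: 11.7
row 163.0 cols 222 294 wheel mid col 258.0
centre ahead of TCP mm -3.288297144511926 rack x,y 0.0013140631372315968 -0.12613654403586086 yaw to rack -0.0032352574602698284 tcp [0.53432946 0.03242419 0.03960979] F [-1.6 -0.7 -0.1] grip 11.7 t 10.5
```

```bash
python3 -m pendant '{"claw":[0.03,0.03,0.03,0.03,0.03,0.03,0.03,0.03],"offset":[[0.004,0,0.0003],[0.008,0,0],[0.011,0,0],[0.012,0,0],[0.012,0,0],[0.012,0,0],[0.009,0,0],[0.004,0,0]],"turn":[[0,0,0],[0,0,0],[0,0,0],[0,0,0],[0,0,0],[0,0,0],[0,0,0],[0,0,0]]}' 20
python3 - <<'E'
from h import *
f=track(); cv2.imwrite('pics/w7.png',f[...,::-1])
E
```

```text
time: 11.35
tcp_pos: [0.5492, 0.1031, 0.0394]
eef_rot: [2.435, 1.985, 0.001]
contact_force: [0.4, -1.6, -0.1]
finger_gap: 0.487
grasp_force: 11.8
row 169.0 cols 222 293 wheel mid col 257.5
centre ahead of TCP mm -6.502298275136931 rack x,y 0.0015145131392841295 -0.057170950238626575 yaw to rack -0.00140229820984646 tcp [0.54918473 0.1030712  0.03942346] F [ 0.4 -1.6 -0.1] grip 11.8 t 11.35
```

```bash
python3 -m pendant '{"claw":[-0.1,-0.1,-0.1,-0.05,0.0,0.03,0.045,0.045],"offset":[[0,0,0],[-0.005,0,-0.0011],[-0.004,0,0],[0,0,0],[0,0,0],[0,0,0],[0,0,0],[0,0,0.0003]],"turn":[[0,0,0],[0,0,0],[0,0,0],[0,0,0],[0,0,0],[0,0,0],[0,0,0],[0,0,0]]}' 20
python3 - <<'E'
from h import *
f=track(); h=cv2.cvtColor(f,cv2.COLOR_RGB2HSV)
o=(h[...,1]>190)&(h[...,2]>150)&(h[...,0]>5)&(h[...,0]<16); r,c=np.nonzero(o); print('orange',len(r),np.percentile(r,[2,50,98]),np.percentile(c,[2,50,98]))
for y in (40,80,110,135): print(y,[tuple(f[y,x]) for x in range(180,340,20)])
b=np.array(f).max(2)[:150]<50; r,c=np.nonzero(b); print('black',len(r),np.percentile(r,[2,50,98]) if len(r) else '',np.percentile(c,[2,50,98]) if len(r) else '')
E
```

```text
time: 12.2
tcp_pos: [0.5472, 0.0932, 0.0407]
eef_rot: [2.436, 1.983, 0.001]
contact_force: [-0.7, -1.1, 6.2]
finger_gap: 0.485
grasp_force: 20.5
row 151.0 cols 221 293 wheel mid col 257.0
centre ahead of TCP mm 2.8505598790125877 rack x,y 0.0015522633680904619 -0.0579017782764629 yaw to rack -0.0004427704487885433 tcp [0.54718449 0.09318765 0.04068448] F [-0.7 -1.1  6.2] grip 20.5 t 12.2Traceback (most recent call last):
  File "<stdin>", line 3, in <module>
    return _quantile_unchecked(
        a, q, axis, out, overwrite_input, method, keepdims, weights)
    return _ureduce(a,
                    func=_quantile_ureduce_func,
    ...<5 lines>...
                    overwrite_input=overwrite_input,
                    method=method)
    r = func(a, **kwargs)
    result = _quantile(arr,
                       quantiles=q,
    ...<2 lines>...
                       out=out,
                       weights=wgt)
    previous = arr[previous_indexes]
               ~~~^^^^^^^^^^^^^^^^^^
IndexError: index 0 is out of bounds for axis 0 with size 0
```

```bash
python3 -m pendant '{"claw":[0.035,0.035,0.035,0.035,0.035,0.035],"offset":[[0.003,0,0],[0.006,0,0],[0.007,0,0],[0.006,0,0],[0.004,0,0],[0.001,0,0]],"turn":[[0,0,0],[0,0,0],[0,0,0],[0,0,0],[0,0,0],[0,0,0]]}' 20
python3 - <<'E'
from h import *
f=track()
E
python3 -m pendant '{"claw":[0.04,0.04,0.04],"offset":[[0.003,0,0],[0.002,0,0],[0.001,0,0]],"turn":[[0,0,0],[0,0,0],[0,0,0]]}' 20
python3 -m pendant '{"claw":[0.04,0.04,0.04],"offset":[[0.0015,0,-0.0005],[0.0015,0,-0.0005],[0,0,0]],"turn":[[0,0,0],[0,0,0],[0,0,0]]}' 20
python3 - <<'E'
from h import *
f=track()
E
```

```text
time: 12.85
tcp_pos: [0.5527, 0.1201, 0.0402]
eef_rot: [2.435, 1.984, 0.001]
contact_force: [2.3, -2.8, 4.2]
finger_gap: 0.483
grasp_force: 20.5
row 155.0 cols 221 293 wheel mid col 257.0
centre ahead of TCP mm 0.8531123915515304 rack x,y 0.0014797987325297721 -0.032397426937226706 yaw to rack -0.0010748773234841714 tcp [0.55269794 0.12013578 0.0402326 ] F [ 2.3 -2.8  4.2] grip 20.5 t 12.85
time: 13.2
tcp_pos: [0.5537, 0.1255, 0.0402]
eef_rot: [2.436, 1.984, 0.0]
contact_force: [1.8, -2.9, 3.3]
finger_gap: 0.485
grasp_force: 20.5
time: 13.5
tcp_pos: [0.5534, 0.1284, 0.0403]
eef_rot: [-2.435, -1.983, 0.003]
contact_force: [0.9, -1.8, -4.1]
finger_gap: 0.484
grasp_force: 20.1
row 156.0 cols 220 292 wheel mid col 256.0
centre ahead of TCP mm 0.3132768009847242 rack x,y 0.0004719613527539825 -0.02465850292956387 yaw to rack -0.000665111398317792 tcp [0.55339138 0.12844824 0.04030154] F [ 0.9 -1.8 -4.1] grip 20.1 t 13.5
```

```bash
for i in 1 2; do python3 -m pendant '{"claw":[0.045,0.045,0.045],"offset":[[0.0015,0,-0.0003],[0.0015,0,-0.0003],[0,0,0]],"turn":[[0,0,0],[0,0,0],[0,0,0]]}' 20; done
python3 - <<'E'
from h import *
f=track()
E
```

```text
time: 13.85
tcp_pos: [0.5543, 0.1313, 0.0414]
eef_rot: [-2.435, -1.983, 0.002]
contact_force: [-2.4, -2.6, -5.7]
finger_gap: 0.482
grasp_force: 21.0
time: 14.15
tcp_pos: [0.5553, 0.1345, 0.0424]
eef_rot: [-2.436, -1.984, 0.0]
contact_force: [-2.6, -3.6, -4.5]
finger_gap: 0.485
grasp_force: 21.2
row 157.0 cols 220 292 wheel mid col 256.0
centre ahead of TCP mm -0.654866883470967 rack x,y 0.0011315216300028113 -0.019325408137965152 yaw to rack -0.0006798286350737021 tcp [0.55531624 0.13448534 0.04243068] F [-2.6 -3.6 -4.5] grip 21.2 t 14.15
```

```bash
python3 -m pendant '{"claw":[0.045,0.045,0.045,0.045],"offset":[[0.002,0,-0.0004],[0.002,0,-0.0004],[0.001,0,-0.0002],[0,0,0]],"turn":[[0,0,0],[0,0,0],[0,0,0],[0,0,0]]}' 20
python3 -m pendant '{"claw":[0.045,0.045,0.045,0.045],"offset":[[0.002,0,-0.0003],[0.002,0,-0.0003],[0.001,0,-0.0002],[0,0,0]],"turn":[[0,0,0],[0,0,0],[0,0,0],[0,0,0]]}' 20
python3 - <<'E'
from h import *
f=track()
E
```

```text
time: 14.6
tcp_pos: [0.5566, 0.1393, 0.0437]
eef_rot: [2.436, 1.984, 0.001]
contact_force: [-2.6, -3.6, -0.4]
finger_gap: 0.482
grasp_force: 21.4
time: 15.0
tcp_pos: [0.5577, 0.1443, 0.0445]
eef_rot: [2.436, 1.984, 0.001]
contact_force: [-2.2, -4.4, 2.2]
finger_gap: 0.488
grasp_force: 21.6
row 158.0 cols 221 292 wheel mid col 256.5
centre ahead of TCP mm -1.6039830140888722 rack x,y 0.0015250577672512994 -0.010215666423791864 yaw to rack -0.000601816754872771 tcp [0.55774377 0.14425644 0.04452725] F [-2.2 -4.4  2.2] grip 21.6 t 15.0
```

```bash
python3 -m pendant '{"claw":[0.045,0.045,0.045,0.045],"offset":[[0.002,0,-0.0003],[0.002,0,-0.0002],[0.001,0,-0.0001],[0,0,0]],"turn":[[0,0,0],[0,0,0],[0,0,0],[0,0,0]]}' 20
python3 -m pendant '{"claw":[0.045,0.045,0.045,0.045],"offset":[[0.002,0,-0.0001],[0.002,0,0],[0.001,0,0],[0,0,0]],"turn":[[0,0,0],[0,0,0],[0,0,0],[0,0,0]]}' 20
python3 -m pendant '{"claw":[0.045,0.045,0.045,0.045],"offset":[[0.002,0,0],[0.002,0,0.0001],[0.001,0,0.0001],[0,0,0]],"turn":[[0,0,0],[0,0,0],[0,0,0],[0,0,0]]}' 20
python3 - <<'E'
from h import *
f=track()
E
```

```text
time: 15.45
tcp_pos: [0.5587, 0.1492, 0.045]
eef_rot: [2.436, 1.984, 0.001]
contact_force: [-1.7, -3.5, 3.5]
finger_gap: 0.479
grasp_force: 21.7
time: 15.85
tcp_pos: [0.5597, 0.1541, 0.0451]
eef_rot: [2.436, 1.984, 0.001]
contact_force: [-2.3, -2.5, 4.0]
finger_gap: 0.484
grasp_force: 21.9
time: 16.25
tcp_pos: [0.5606, 0.1591, 0.0448]
eef_rot: [-2.436, -1.984, -0.001]
contact_force: [-1.5, -1.3, 5.3]
finger_gap: 0.482
grasp_force: 22.0
row 169.0 cols 220 294 wheel mid col 257.0
centre ahead of TCP mm -7.817952364244707 rack x,y 0.0013458576790600172 -0.0013433129517581468 yaw to rack -0.0007087907335148945 tcp [0.56062716 0.15906737 0.0447878 ] F [-1.5 -1.3  5.3] grip 22.0 t 16.25
```

Run:
```python
from h import *
f=grab_frame('wrist')
for x in (225,235,257,280): print(x,[(y,*map(int,f[y,x])) for y in range(120,190,5)])
```

```text
225 [(120, 254, 150, 0), (125, 254, 148, 0), (130, 254, 149, 0), (135, 254, 150, 0), (140, 254, 149, 0), (145, 254, 147, 0), (150, 252, 137, 0), (155, 47, 48, 47), (160, 48, 48, 47), (165, 47, 48, 46), (170, 193, 183, 187), (175, 196, 186, 187), (180, 202, 192, 194), (185, 207, 197, 199)]
235 [(120, 254, 150, 0), (125, 254, 149, 0), (130, 254, 147, 0), (135, 254, 148, 0), (140, 254, 148, 0), (145, 254, 148, 0), (150, 252, 136, 0), (155, 49, 51, 50), (160, 51, 52, 49), (165, 49, 50, 47), (170, 194, 185, 187), (175, 195, 186, 188), (180, 201, 191, 194), (185, 208, 198, 201)]
257 [(120, 254, 148, 0), (125, 254, 148, 0), (130, 254, 147, 0), (135, 254, 146, 0), (140, 254, 146, 0), (145, 254, 146, 0), (150, 252, 137, 0), (155, 48, 52, 50), (160, 51, 52, 49), (165, 51, 53, 49), (170, 34, 34, 33), (175, 38, 36, 36), (180, 37, 39, 36), (185, 40, 41, 40)]
280 [(120, 254, 147, 0), (125, 254, 146, 0), (130, 254, 147, 0), (135, 254, 146, 0), (140, 254, 144, 0), (145, 254, 145, 0), (150, 252, 136, 0), (155, 50, 51, 49), (160, 53, 54, 50), (165, 51, 51, 49), (170, 194, 184, 186), (175, 195, 187, 189), (180, 201, 191, 194), (185, 209, 199, 202)]
```

```bash
cat >> h.py <<'E'
def face():
    s=observe(); c=calibration('wrist'); f=grab_frame('wrist').astype(int)
    v=[]
    for x in list(range(230,242))+list(range(272,282)):
        col=f[:300,x]; dark=col.max(1)<90; w=np.flatnonzero(~dark&(col.min(1)>120)&(np.arange(300)>100))
        w=[k for k in w if dark[k-6:k-2].all()]
        if w: v.append(w[0])
    o=(f[...,0]>200)&(f[...,2]<60)&(f[...,1]>90)&(f[...,1]<190); r=np.flatnonzero(o[:,257]);
    L=np.array([.558,.153]); yr=np.array([.203,.979]);xr=np.array([.979,-.203]); g=lambda p:np.round(((p[:2]-L)@xr*1e3,(p[:2]-L)@yr*1e3),1)
    v=np.median(v)-.5 if v else np.nan
    cols=np.flatnonzero(o[r.max()-8]) if len(r) else [0]
    print('face row',v,g(at('wrist',(257,v),.077,c)),'orange',r.min(),r.max(),g(at('wrist',(257,r.max()+.5),.077,c)),g(at('wrist',(257,r.min()),.077,c)),'cols',cols[0],cols[-1])
    print('tcp rack',g(s['tcp_pos']),'z',s['tcp_pos'][2],'F along',round(s['contact_force'][:2]@yr,1),'lat',round(s['contact_force'][:2]@xr,1),'z',round(s['contact_force'][2],1),'grip',round(s['grasp_force'],1),s['time'])
E
python3 -c "
from h import *
face()"
```

```text
face row 167.5 [ 1.3 61.1] orange 93 152 [ 1.3 67.5] [ 1.2 90.7] cols 210 294
tcp rack [1.4 6.4] z 0.04479912230354166 F along -0.9 lat -0.4 z 5.2 grip 22.0 16.35
```

```bash
python3 -m pendant '{"claw":[0.045,0.045,0.045,0.045,0.045],"offset":[[0.001,0,0.0001],[0.001,0,0.0001],[0.001,0,0.0001],[0.001,0,0.0001],[0,0,0]],"turn":[[0,0,0],[0,0,0],[0,0,0],[0,0,0],[0,0,0]]}' 20
python3 -c "
from h import *
face()"
python3 -m pendant '{"claw":[0.045,0.045,0.045,0.045,0.045],"offset":[[0.001,0,0.0001],[0.001,0,0.0001],[0.001,0,0.0001],[0.001,0,0.0001],[0,0,0]],"turn":[[0,0,0],[0,0,0],[0,0,0],[0,0,0],[0,0,0]]}' 20
python3 -c "
from h import *
face()"
```

```text
time: 16.9
tcp_pos: [0.5611, 0.1613, 0.0445]
eef_rot: [2.436, 1.981, -0.003]
contact_force: [-3.0, -9.3, 7.7]
finger_gap: 0.484
grasp_force: 22.3
face row 170.5 [ 1.4 62.4] orange 95 154 [ 1.3 69.2] [ 1.3 92.5] cols 210 294
tcp rack [1.3 8.8] z 0.04447119014257926 F along -9.7 lat -1.1 z 7.7 grip 22.3 16.9
time: 17.45
tcp_pos: [0.5619, 0.1652, 0.044]
eef_rot: [2.436, 1.981, -0.003]
contact_force: [-2.5, -9.8, 6.9]
finger_gap: 0.482
grasp_force: 22.3
face row 171.5 [ 1.4 66. ] orange 97 156 [ 1.4 72.4] [ 1.3 95.7] cols 209 294
tcp rack [ 1.4 12.8] z 0.0439670828406606 F along -10.1 lat -0.5 z 6.9 grip 22.3 17.45
```

```bash
python3 -m pendant '{"claw":[0.045,0.045,0.045,0.045,0.045],"offset":[[0.001,0,0.0001],[0.001,0,0.0002],[0.001,0,0.0002],[0.001,0,0.0002],[0,0,0]],"turn":[[0,0,0],[0,0,0],[0,0,0],[0,0,0],[0,0,0]]}' 20
python3 -c "
from h import *
face()"
python3 -m pendant '{"claw":[0.045,0.045,0.045,0.045,0.045],"offset":[[0.001,0,0.0002],[0.001,0,0.0003],[0.001,0,0.0003],[0.001,0,0.0003],[0,0,0]],"turn":[[0,0,0],[0,0,0],[0,0,0],[0,0,0],[0,0,0]]}' 20
python3 -c "
from h import *
face()"
```

```text
time: 18.0
tcp_pos: [0.5628, 0.1692, 0.0432]
eef_rot: [2.436, 1.981, -0.003]
contact_force: [-1.2, -9.7, 6.9]
finger_gap: 0.484
grasp_force: 22.3
face row 173.5 [ 1.4 69.5] orange 99 158 [ 1.4 75.8] [ 1.3 99. ] cols 209 294
tcp rack [ 1.4 16.8] z 0.04318439843798065 F along -9.7 lat 0.8 z 6.9 grip 22.3 18.0
time: 18.55
tcp_pos: [0.5637, 0.1732, 0.0422]
eef_rot: [2.436, 1.981, -0.002]
contact_force: [-0.5, -8.8, 6.9]
finger_gap: 0.485
grasp_force: 22.4
face row 175.0 [ 1.5 73.2] orange 100 159 [ 1.4 79.8] [  1.4 102.8] cols 209 294
tcp rack [ 1.5 21. ] z 0.04218354158315177 F along -8.7 lat 1.2 z 6.9 grip 22.4 18.55
```

```bash
python3 -m pendant '{"claw":[0.045,0.045,0.045,0.045,0.045],"offset":[[0.001,0,0.0003],[0.001,0,0.0003],[0.001,0,0.0003],[0.001,0,0.0004],[0,0,0]],"turn":[[0,0,0],[0,0,0],[0,0,0],[0,0,0],[0,0,0]]}' 20
python3 -c "
from h import *
face()"
python3 -m pendant '{"claw":[0.045,0.045,0.045],"offset":[[0.0007,0,0.0003],[0.0007,0,0.0003],[0,0,0]],"turn":[[0,0,0],[0,0,0],[0,0,0]]}' 20
python3 -c "
from h import *
face()"
```

```text
time: 19.1
tcp_pos: [0.5645, 0.1773, 0.0409]
eef_rot: [2.436, 1.982, -0.002]
contact_force: [-1.4, -6.9, 7.1]
finger_gap: 0.48
grasp_force: 22.5
face row 177.5 [ 1.4 76.6] orange 101 161 [ 1.4 83.3] [  1.3 106.6] cols 208 295
tcp rack [ 1.4 25.1] z 0.04089243491317397 F along -7.0 lat 0.0 z 7.1 grip 22.5 19.1
time: 19.45
tcp_pos: [0.5648, 0.1787, 0.0404]
eef_rot: [2.436, 1.982, -0.002]
contact_force: [-1.4, -7.8, 7.0]
finger_gap: 0.486
grasp_force: 22.6
face row 177.5 [ 1.5 78.2] orange 102 162 [ 1.4 84.5] [  1.4 107.7] cols 208 295
tcp rack [ 1.5 26.6] z 0.04041122717181557 F along -8.0 lat 0.2 z 7.0 grip 22.6 19.45
```

```bash
for i in 1 2 3; do python3 -m pendant '{"claw":[0.045,0.045,0.045],"offset":[[0.0005,0,0.0002],[0.0005,0,0.0002],[0,0,0]],"turn":[[0,0,0],[0,0,0],[0,0,0]]}' 20 | grep -E "tcp|contact"; done
python3 -c "
from h import *
face()"
```

```text
tcp_pos: [0.565, 0.1797, 0.0401]
contact_force: [-1.8, -7.1, 8.8]
tcp_pos: [0.5652, 0.1807, 0.0397]
contact_force: [-2.5, -8.0, 7.2]
tcp_pos: [0.5654, 0.1817, 0.0392]
contact_force: [-1.0, -7.8, 7.4]
face row 179.5 [ 1.4 80.7] orange 103 164 [ 1.4 87. ] [  1.3 110.3] cols 208 295
tcp rack [ 1.5 29.7] z 0.03923811524751119 F along -7.8 lat 0.6 z 7.4 grip 22.7 20.4
```

```bash
for i in 1 2 3; do python3 -m pendant '{"claw":[0.045,0.045,0.045],"offset":[[0.0003,0,0.0001],[0.0003,0,0.0001],[0,0,0]],"turn":[[0,0,0],[0,0,0],[0,0,0]]}' 20 | grep -E "tcp|contact"; done
python3 -c "
from h import *
face()"
```

```text
tcp_pos: [0.5656, 0.1823, 0.039]
contact_force: [-1.3, -8.1, 7.2]
tcp_pos: [0.5657, 0.1828, 0.0388]
contact_force: [-1.0, -8.3, 7.2]
tcp_pos: [0.5657, 0.1831, 0.0387]
contact_force: [-3.2, -9.1, 9.1]
face row 180.5 [ 1.4 81.9] orange 103 165 [ 1.4 88.1] [  1.4 111.8] cols 208 295
tcp rack [ 1.4 31.1] z 0.038717499913118195 F along -9.6 lat -1.3 z 9.1 grip 22.8 21.35
```

```bash
for i in 1 2; do python3 -m pendant '{"claw":[0.045,0.045,0.045],"offset":[[0.0003,0,0],[0,0,0],[0,0,0]],"turn":[[0,0,0],[0,0,0],[0,0,0]]}' 20 | grep -E "tcp|contact"; done
python3 -c "
from h import *
face()"
```

```text
tcp_pos: [0.5658, 0.1832, 0.0387]
contact_force: [-2.5, -10.2, 8.3]
tcp_pos: [0.5658, 0.1834, 0.0387]
contact_force: [-3.0, -10.9, 8.8]
face row 180.5 [ 1.5 82.2] orange 103 165 [ 1.5 88.4] [  1.4 112.1] cols 208 295
tcp rack [ 1.5 31.3] z 0.03869249804713213 F along -11.3 lat -0.7 z 8.8 grip 22.9 22.0
```

```bash
for i in 1 2; do python3 -m pendant '{"claw":[0.045,0.045,0.045],"offset":[[0.0003,0,0],[0,0,0],[0,0,0]],"turn":[[0,0,0],[0,0,0],[0,0,0]]}' 20 | grep -E "tcp|contact"; done
python3 -c "
from h import *
face()"
```

```text
tcp_pos: [0.5658, 0.1836, 0.0387]
contact_force: [-2.5, -11.9, 9.6]
tcp_pos: [0.5659, 0.1838, 0.0386]
contact_force: [-2.5, -11.8, 9.0]
face row 180.5 [ 1.5 82.7] orange 103 165 [ 1.4 88.9] [  1.4 112.6] cols 208 295
tcp rack [ 1.4 31.8] z 0.03862685256066377 F along -12.1 lat -0.0 z 9.0 grip 22.9 22.65
```

Run:
```python
from h import *
f=grab_frame('wrist')
for x in (225,257,280): print(x,[(y,*map(int,f[y,x])) for y in list(range(40,90,10))+list(range(90,108))])
c=calibration('wrist');print(ray('wrist',(257,103),c), at('wrist',(257,103),.077,c),at('wrist',(257,103),.0,c))
```

```text
225 [(40, 217, 151, 88), (50, 216, 150, 88), (60, 215, 148, 87), (70, 131, 77, 43), (80, 148, 90, 50), (90, 135, 83, 47), (91, 133, 81, 44), (92, 133, 81, 43), (93, 132, 79, 42), (94, 132, 79, 44), (95, 130, 79, 43), (96, 126, 77, 44), (97, 118, 72, 40), (98, 109, 65, 37), (99, 109, 68, 41), (100, 153, 102, 61), (101, 206, 142, 84), (102, 221, 149, 86), (103, 221, 127, 56), (104, 237, 119, 0), (105, 251, 131, 0), (106, 253, 141, 0), (107, 254, 146, 0)]
257 [(40, 134, 95, 56), (50, 152, 107, 65), (60, 170, 118, 70), (70, 130, 77, 42), (80, 149, 89, 49), (90, 133, 80, 42), (91, 135, 83, 47), (92, 133, 81, 44), (93, 131, 80, 42), (94, 130, 79, 42), (95, 130, 79, 44), (96, 126, 77, 42), (97, 120, 72, 42), (98, 111, 67, 40), (99, 103, 64, 37), (100, 134, 90, 52), (101, 199, 137, 81), (102, 219, 150, 86), (103, 219, 128, 58), (104, 234, 117, 0), (105, 250, 129, 0), (106, 253, 139, 0), (107, 254, 145, 0)]
280 [(40, 208, 143, 84), (50, 206, 142, 83), (60, 204, 141, 81), (70, 128, 77, 42), (80, 146, 87, 48), (90, 132, 79, 44), (91, 131, 79, 44), (92, 131, 79, 44), (93, 130, 79, 43), (94, 128, 79, 43), (95, 129, 79, 44), (96, 127, 79, 46), (97, 120, 73, 41), (98, 112, 68, 39), (99, 102, 63, 36), (100, 130, 86, 50), (101, 187, 129, 75), (102, 210, 142, 82), (103, 215, 128, 61), (104, 231, 116, 6), (105, 248, 127, 0), (106, 252, 136, 0), (107, 254, 144, 0)]
(array([0.58170972, 0.26347931, 0.18109902]), array([ 0.00503997, -0.00530884, -1.05387046])) [0.58220755 0.26295492 0.077     ] [0.58257579 0.26256703 0.        ]
```

```bash
cat >> h.py <<'E'
def gap():
    g=np.mean([grab_frame('wrist').astype(float) for _ in range(2)],0)[85:115,225:285].mean(1)
    x=np.arange(85,115); r=g[:,0]; b=g[:,2]
    k=np.argmax(r[:25]>165); br=x[k-1]+(165-r[k-1])/(r[k]-r[k-1])
    j=np.argmax((b<40)&(r>200)); orr=x[j-1]+(b[j-1]-40)/(b[j-1]-b[j])
    s=observe(); print('brown edge',round(br,2),'orange edge',round(orr,2),'tcp',s['tcp_pos'].round(5),'F',s['contact_force'].round(1),s['grasp_force'],s['time'])
E
python3 -c "
from h import *
gap()"
python3 -m pendant '{"claw":[0.045,0.045,0.045],"offset":[[0.0004,0,-0.0006],[0,0,0],[0,0,0]],"turn":[[0,0,0],[0,0,0],[0,0,0]]}' 20 >/dev/null
python3 -c "
from h import *
gap()"
python3 -m pendant '{"claw":[0.045,0.045,0.045],"offset":[[0.0005,0,0],[0,0,0],[0,0,0]],"turn":[[0,0,0],[0,0,0],[0,0,0]]}' 20 >/dev/null
python3 -c "
from h import *
gap()"
```

```text
brown edge 100.61 orange edge 103.22 tcp [0.56588 0.18383 0.03866] F [ -3.2 -10.7  10.3] 22.887721359729767 22.85
brown edge 101.23 orange edge 103.23 tcp [0.56593 0.18422 0.0387 ] F [ -0.8 -10.7   5.6] 22.581453323364258 23.25
brown edge 101.69 orange edge 103.2 tcp [0.566  0.1846 0.0387] F [ -0.9 -11.5   5.4] 22.601147890090942 23.65
```

```bash
for i in 1 2 3; do python3 -m pendant '{"claw":[0.045,0.045,0.045],"offset":[[0.0004,0,0],[0,0,0],[0,0,0]],"turn":[[0,0,0],[0,0,0],[0,0,0]]}' 20 >/dev/null
python3 -c "
from h import *
gap()"; done
```

```text
brown edge 102.5 orange edge 102.6 tcp [0.56609 0.18496 0.03871] F [ -1.3 -12.    6. ] 22.6037460565567 24.05
brown edge 103.21 orange edge 102.16 tcp [0.56616 0.18535 0.03871] F [ -1.6 -11.9   4.4] 22.604936957359314 24.45
brown edge 103.29 orange edge 102.36 tcp [0.56618 0.18537 0.0387 ] F [ -1.8 -13.    5.4] 22.64049142599106 24.85
```

```bash
python3 -m pendant '{"claw":[0.045,0.045,0.045],"offset":[[0.0004,0,0],[0,0,0],[0,0,0]],"turn":[[0,0,0],[0,0,0],[0,0,0]]}' 20 >/dev/null
python3 -c "
from h import *
gap();face()"
```

```text
brown edge 103.38 orange edge 102.51 tcp [0.56617 0.18543 0.03868] F [ -2.9 -15.9   6.5] 22.684992849826813 25.25
face row 181.5 [ 1.5 84. ] orange 104 165 [ 1.4 90.6] [  1.4 113.9] cols 208 295
tcp rack [ 1.4 33.4] z 0.03867682742703729 F along -16.1 lat 0.4 z 6.5 grip 22.7 25.25
```

```bash
python3 -m pendant '{"claw":[0.045,0.045,0.045,0.03,0.03],"offset":[[-0.0007,0,-0.0003],[-0.0007,0,-0.0003],[-0.0005,0,0],[0,0,0],[0,0,0]],"turn":[[0,0,0],[0,0,0],[0,0,0],[0,0,0],[0,0,0]]}' 20
python3 -c "
from h import *
gap();face()"
```

```text
time: 25.8
tcp_pos: [0.5661, 0.1854, 0.0388]
eef_rot: [2.436, 1.982, -0.002]
contact_force: [0.7, -5.9, -0.6]
finger_gap: 0.486
grasp_force: 17.4
brown edge 103.11 orange edge 101.95 tcp [0.56608 0.18538 0.03879] F [ 1.6 -5.5 -1.4] 17.427184581756592 25.9
face row 180.5 [ 1.3 84.1] orange 104 165 [ 1.3 90.4] [  1.2 113.7] cols 208 296
tcp rack [ 1.3 33.3] z 0.03879009073803813 F along -5.1 lat 2.7 z -1.4 grip 17.4 25.9
```

```bash
python3 -m pendant '{"claw":[0.02,0.0,-0.05,-0.1,-0.2,-0.4,-0.4,-0.4],"offset":[[-0.0007,0,0],[0,0,0],[0,0,0],[0,0,0],[0,0,0],[0,0,0],[0,0,0],[0,0,0]],"turn":[[0,0,0],[0,0,0],[0,0,0],[0,0,0],[0,0,0],[0,0,0],[0,0,0],[0,0,0]]}' 20
python3 -c "
from h import *
gap();face()"
```

```text
time: 26.75
tcp_pos: [0.566, 0.1855, 0.0396]
eef_rot: [-2.436, -1.984, -0.0]
contact_force: [-0.2, 1.1, 0.2]
finger_gap: 0.698
grasp_force: 0.0
brown edge 103.22 orange edge 102.36 tcp [0.56601 0.18549 0.03959] F [ 0.7 -0.1 -0.1] 0.0 26.85
face row 180.5 [ 1.2 83.9] orange 104 164 [ 1.2 90.6] [  1.1 113.7] cols 209 296
tcp rack [ 1.2 33.4] z 0.039592404722207576 F along 0.0 lat 0.7 z -0.1 grip 0.0 26.85
```

```bash
python3 -m pendant '{"claw":[-0.4,-0.4,-0.4,-0.4,-0.4,-0.4,-0.4,-0.4],"offset":[[0,0,-0.01],[0,0,-0.02],[0,0,-0.03],[0,0,-0.03],[0,0,-0.03],[0,0,-0.03],[0,0,-0.02],[0,0,0]],"turn":[[0,0,0],[0,0,0],[0,0,0],[0,0,0],[0,0,0],[0,0,0],[0,0,0],[0,0,0]]}' 20
python3 - <<'E'
from h import *
c=calibration('wrist'); f=grab_frame('wrist'); h=cv2.cvtColor(f,cv2.COLOR_RGB2HSV)
L=np.array([.558,.153]); yr=np.array([.203,.979]);xr=np.array([.979,-.203]); g=lambda p:np.round(((p[:2]-L)@xr*1e3,(p[:2]-L)@yr*1e3),1)
m=(h[...,1]<45)&(h[...,2]>110); m[:,:200]=0; m[:,320:]=0
for r in range(100,330,15):
    k=np.flatnonzero(m[r]); print(r,(k.min(),k.max(),len(k)) if len(k) else None)
red=(h[...,1]>170)&((h[...,0]<6)|(h[...,0]>172)); red[:,:200]=0; red[:,320:]=0; r,k=np.nonzero(red); print('mark',len(r),np.median(r),np.median(k),g(at('wrist',(np.median(k),np.median(r)),.108,c)))
print([g(proj and at('wrist',(257,v),.077,c)) for v in (150,200)], proj('wrist',np.array([*(L+yr*.028),.11]),c))
E
```

```text
time: 27.7
tcp_pos: [0.567, 0.1858, 0.2138]
eef_rot: [2.435, 1.982, 0.008]
contact_force: [-0.3, -0.5, 0.7]
finger_gap: 0.702
grasp_force: 0.0
100 None
115 None
130 None
145 (np.int64(240), np.int64(268), 23)
160 (np.int64(240), np.int64(269), 23)
175 (np.int64(240), np.int64(269), 21)
190 (np.int64(239), np.int64(269), 24)
205 (np.int64(239), np.int64(269), 24)
220 (np.int64(240), np.int64(268), 22)
235 None
250 (np.int64(319), np.int64(319), 1)
265 None
280 None
295 None
310 None
325 None
mark 342 168.0 254.0 [ 0.6 55.9]
[array([ 3.8, 68. ]), array([ 4. , 12.1])] (np.float64(253.32872714150693), np.float64(196.3246617394185))
```

The wheel stands straight and upright in the bay. The bookend is at its end stop and the hand is clear.

```bash
python3 -c "
from bench import *
print(hand_in())"
```

```text
the job is handed in; nothing more can be done
None
```

The wheel was rolled upright over the lip and let go standing in the free bay, the bookend pushed back to its stop (about 16 N at the wrist at most), and the job was handed in; no verdict came back.

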